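# Proof-pull a pendant bail on the bench tester and hold the load

### The arm

A 6-joint arm with a two-finger parallel gripper is mounted at the origin on the work surface. World frame = base frame: x ahead of the robot, y to its left, z up, the work surface at z = 0. Lengths are in m, angles in degrees, forces in N, time in s.
With the tool pointing down it reaches from about 0.275 to 0.75 m from the base axis. Payload 10.2 kg.
Tool frame: the origin (TCP) lies midway between the tips of the shut fingers; the grasp point (between the pads) lies 19 mm behind it; z points along the fingers, y is the line along which they close (so a half turn about z gives the same grasp; the last joint's range is limited). The gripper opens to 88 mm and grips with 3 to 60 N. Pads are 18 mm wide; open, the fingers measure 123 mm over their backs; the gripper's body (75 mm by 187 mm) begins 45 mm behind the grasp point.
Start: joints at [54.866, 17.928, 85.812, -0, 76.261, -12.8], TCP at [0.2, 0.486, 0.239] pointing down, gripper open.
Joint ranges: [-168.41, 168.41], [-55.51, 124.54], [10.69, 146.95], [-70.63, 250.63], [1, 178], [-165.06, 165.06]. Speed limits (degrees/s): [136.94, 136.94, 172.46, 180, 180, 180].

### API

Orientations are given as [roll, pitch, yaw] about the fixed x, y, z axes, in that order (R = Rz(yaw) Ry(pitch) Rx(roll)).
In Python, from plant import telemetry, viewer, env gives the robot as it stands.
- The arm moves only by the tool drive_tool, never from a script. Its argument "motion" is a list of rows, each an object with "slide": the shift along the world's x, y, z in a scale on which 1.0 is 600 mm, a list of three; "dr": the turn, a rotation vector about the world's x, y, z in a scale on which 1.0 is 4 rad, a list of three; "jaw": the finger opening in mm, from 0 to 88.1. A call has 1 to 5 rows; each row is the pose to reach, as a shift and turn from the pose commanded when the call began; what a row does not reach only later rows make up. A row lasts 1/10 s, in which the tool goes at most 50 mm and 8.59 degrees, less where a joint would pass 70% of its speed; a pose out of reach is approached as far as the arm can. Shift and turn numbers lie between -1 and 1, and a call with a number outside is refused. A call with a gripper value outside its range is refused whole. The fingers move at their own pace and stop on an object; "newtons" is the grip in N (left out, the last holds). Time passes only in rows, so rows that repeat a pose let the fingers close. It gives the time, the measured TCP pose, the force, the opening and the grip force at its end, in the units of the state.
- telemetry.observe(): the state, without advancing time (a new reading comes with each control period).
- viewer.read_camera(name): name is "scene" or "side" or "wrist"; returns the picture (480x640x3 uint8, red, green, blue); there is no depth.
- viewer.calibration(name): a dict with "K" (3x3 intrinsics, pixels), "rvec" (rotation vector, rad) and "tvec" (3), from world to camera coordinates, as OpenCV has them; the wrist camera has in their place "mount" (4x4, takes a point from camera to tool coordinates, whose origin is the TCP and whose axes are the flange's). Camera axes: x right, y down, z forward; pixel columns grow to the right and rows downward; lengths in m; the calibration is good to about 2 mm. A picture is of the moment at which its call begins: read the wrist's pose just before it. calibration takes no time and is no camera call.
- env.hand_in(): hands the job in; it is judged then, once.
The state is a dict: "time": time; "joint_positions": joint angles; "qvel": joint speeds; "effort": joint torques, N m; "tool_pos": TCP position; "eef_rot": TCP orientation; "contact_force": force on the tool from outside, world axes, zero at the start; "moment": the same for the moment, N m; "grip_width": finger opening in m; "gripper_force": force on a finger pad.
Only numpy, scipy, OpenCV 4.12 (cv2) and the standard library are available. Lean on these libraries where they do the work, as an engineer would, in place of code of your own. Each camera call takes 0.05 s, during which the arm holds its last target. There are 200 camera calls.

### The job

Proof-test the pendant that lies in the bench pull tester: first turn the lock ring over it clockwise until its tab points at the broad locked mark, then draw the D-handle straight out against its spring until the pointer stands level with the set marker, without overpulling. Keep it there for a good three seconds and finish still holding the handle at the marker, not letting go; leave the set marker and everything else on the bench where it is.

Things in the scene. Friction and masses are not known exactly. Their poses are not given: they have to be found in the camera images.
- tester: aluminium base plate of the pull tester, 340 x 136 mm, top face 18 mm above the bench; fixed to the bench. Origin: centre of the base's underside, on the pull line seen from above. Its x axis runs along the pull line from the handle to the clamp (the handle pulls out towards -x), z up. A low rail with end stops lies along the middle, up to 25 mm above the bench
- clamp_axis (a point): vertical axis of the round pendant clamp, at the lock ring's mid height (50 mm above the bench), 95 mm from the tester's origin along +x. Lock ring: knurled steel, 56 mm outside diameter, 31 mm bore, 43 to 57 mm above the bench, over a 47 mm pot with a 62 mm foot up to 24 mm. Hook and draw rod lie on its -x side, the tab on +x; both flanks (+y, -y) are free for fingers
- lock_ring (a joint): angle of the captive lock ring, rad: 0 fully open, grows clockwise seen from above, 1.10 when the tab points at the locked mark, hard stop at 1.30. Stays where it is left (friction about 0.12 N m). In the tester's frame the tab points at angle 0.55 - value from the +x axis
- tab_tip (a point): outer end of the ring's single radial tab, 51 mm from the clamp axis, on the tab's top face (52 mm above the bench); the tab is 10 mm wide, 8 mm high and sticks out 23 mm past the ring
- locked_mark (a point): middle of the broad black bar (17 x 6 mm) engraved on the base, 59 mm from the clamp axis: the locked mark. The thin line on the other side is the open mark
- puller (a joint): how far the spring-return puller (carriage, barrel, D-handle and pointer) is drawn out, m: 0 at rest, at most 0.068. Its spring pulls it back with 3.75 N at rest plus 250 N/m (about 11 to 18 N at the marker)
- handle (a point): middle of the D-handle's black rubber cross bar: 13 mm thick, 64 mm free between the side wires, level, across the pull line, 52 mm above the bench, 219 mm from the clamp axis when at rest. Between the bar and the barrel end there is a free gap of 42 mm for a finger, so open the gripper no more than about 65 mm there; below the bar are 27 mm to the base, 20 mm to the rail's end stop
- pointer (a point): tip of the flat pointer that rides with the puller over the white scale strip, 41 mm to the tester's -y side of the pull line, 31 mm above the bench
- set_mark (a point): tip of the steel blade of the set marker, a 12 mm wide thumbscrew block on the scale's outer edge, facing the pointer's path; set 30 to 55 mm out from the pointer's rest place. The pointer is level with it when both have the same x in the tester's frame
- wire_spool: white wire spool lying flat, 72 mm diameter, 30 mm high, loose; origin under its centre; not to be disturbed
- jar_rings: small clear screw jar of copper rings, 42 mm diameter, 26 mm high, loose; origin under its centre; not to be disturbed
- jar_beads: small clear screw jar of pink beads, 42 mm diameter, 26 mm high, loose; origin under its centre; not to be disturbed
- tweezers: steel tweezers lying on the bench, 125 mm along their x axis, 8 mm high, loose; origin at the middle underneath; not to be disturbed
- pliers: round-nose pliers lying on the bench, 140 mm along their x axis, 12 mm high, loose; origin under the pivot; not to be disturbed
- pendant_red: finished copper pendant lying flat, 34 mm disc, 5 mm thick, loose; origin under the disc's centre; not to be disturbed
- bench_block: steel bench block on a rubber foot, 64 x 64 x 22 mm, loose; origin under its centre; not to be disturbed

How it is judged (in metres and radians):
On the way, in this order (a step that is already met when the one before it is completed fails the run):
1. the lock ring's tab stands at the locked mark while the puller is still at rest (value of joint lock_ring between 0.98 and 1.22 rad and value of joint puller below 0.008 m), for 0.3 s.
2. the handle is held by the fingers with the pointer level with the set marker for over two seconds (x of pointer in the frame of set_mark between -0.004 and 0.004 m and contact force between the fingers and puller above 5 N), for 2.2 s.
At the end, for the whole second after the job is handed in: The fingers still hold the handle (over 5 N), the pointer is steady and level with the set marker within 4 mm, and the lock ring's tab is at the locked mark within 0.12 rad (all of step 2 and velocity of joint puller between -0.01 and 0.01 m/s and value of joint lock_ring between 0.98 and 1.22 rad); the arm keeps its last pose, push and grip.
It fails at once if the handle is drawn (over 10 mm) while the lock ring is not locked (value of joint puller above 0.01 m and value of joint lock_ring below 0.95 rad).
It fails at once if the pendant is overpulled: the pointer goes more than 8 mm past the set marker (x of pointer in the frame of set_mark below -0.008 m).
It fails at once if the set marker is shifted by over 3 mm (distance of set_mark from where it was at the start of the episode above 0.003 m).
It fails at once if another thing on the bench is displaced by over 20 mm (distance of any of wire_spool, jar_rings, jar_beads, tweezers, pliers, pendant_red, bench_block from where it was at the start of the episode above 0.02 m).
It also fails if it takes over 61 s, if anything falls off the work surface, if the arm or the gripper's body presses on something with over 40 N, if the wrist force passes 120 N, or if a joint passes its speed limit or range.

## Working session

There is one attempt and no reset: what is moved stays moved. The work goes in short steps, Python scripts to look and compute and a tool call to move; the robot and the scene stay as the last step left them, time stands still between calls to the robot, and variables do not carry over. Pictures are saved under pics/ and viewed, at most 10 in all, crops included, and the job is handed in when it is done.

Besides the shell and the picture viewer there is one more tool, called as name(argument=value, ...) on one line, values as JSON. drive_tool: Moves the arm, as the interface text tells. Its arguments: {"type":"object","properties":{"motion":{"type":"array"},"newtons":{"type":"number"}},"required":["motion"]}

```bash
mkdir -p pics; ls; cat > h.py <<'E'
import numpy as np, cv2
from plant import telemetry, viewer, env
def snap(n,f):
    s=telemetry.observe(); im=viewer.read_camera(n); cv2.imwrite(f,im[:,:,::-1]); return s,im
E
python3 - <<'E'
from h import *
for n in("scene","side"):
    snap(n,f"pics/{n}0.png"); print(n,viewer.calibration(n))
s,_=snap("wrist","pics/wrist0.png"); print(viewer.calibration("wrist")); print(s)
E
```

```text
pics
scene {'K': array([[512.52796736,   0.        , 320.80174919],
       [  0.        , 512.52796736, 240.83804583],
       [  0.        ,   0.        ,   1.        ]]), 'rvec': array([ 1.35503848,  2.45948374, -0.66956582]), 'tvec': array([ 0.27714393, -0.43696536,  1.1391465 ])}
side {'K': array([[527.56798719,   0.        , 317.56907008],
       [  0.        , 527.56798719, 240.51207677],
       [  0.        ,   0.        ,   1.        ]]), 'rvec': array([ 0.59753305, -2.69331071,  1.09834041]), 'tvec': array([0.56640107, 0.19293193, 0.95516924])}
{'K': array([[430.12481708,   0.        , 313.82910156],
       [  0.        , 430.12481708, 244.06158476],
       [  0.        ,   0.        ,   1.        ]]), 'mount': array([[-6.67171338e-04, -9.53566230e-01, -3.01182669e-01,
         7.77469339e-02],
       [ 9.99999753e-01, -7.02301722e-04,  8.36711976e-06,
         7.52400037e-04],
       [-2.19499710e-04, -3.01182590e-01,  9.53566463e-01,
        -1.45665647e-01],
       [ 0.00000000e+00,  0.00000000e+00,  0.00000000e+00,
         1.00000000e+00]])}
{'time': 0.1, 'joint_positions': array([ 5.48662048e+01,  1.79570346e+01,  8.58479840e+01,  6.61063205e-04,
        7.62633490e+01, -1.27993980e+01]), 'qvel': array([ 0.01878818, -0.06080012, -0.04189408, -0.05809028,  0.02801106,
        0.055723  ]), 'effort': array([ 2.04989592e-03, -4.02813363e+01, -2.52639037e+01,  6.95466972e-02,
        3.43462557e-02, -1.09111124e-04]), 'tool_pos': array([0.19938081, 0.48542909, 0.23822219]), 'eef_rot': array([-1.79933473e+02, -1.57720713e-02,  1.57665436e+02]), 'contact_force': array([ 0.82809387, -0.40128138, -0.40435303]), 'moment': array([-0.00277524, -0.03759419,  0.06019543]), 'gripper_force': 0.0, 'grip_width': 0.08798281791097157}
```

View pics/scene0.png

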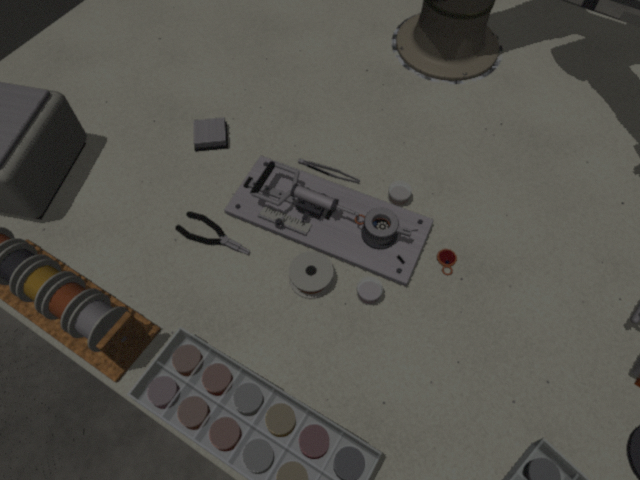

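View pics/side0.png

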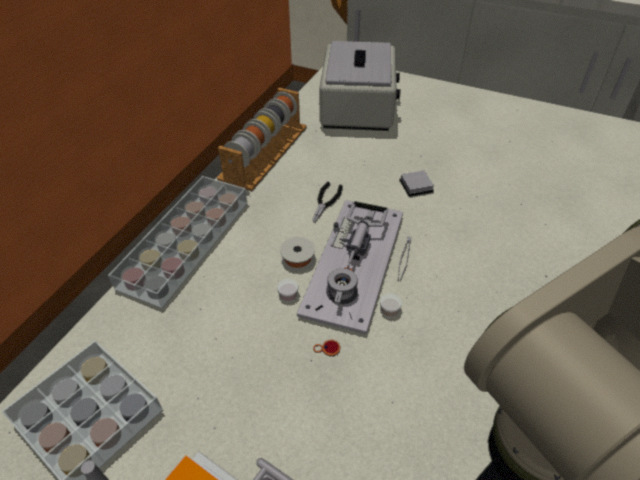

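The scene view shows the tester with corners at about (262,157), (433,218), (407,283) and (226,210). The clamp is at (381,226) and the handle bar at (262,178). The side view shows the clamp at (343,285) and the handle bar at (370,207). I'll enlarge both.

```bash
python3 - <<'E'
import cv2
a=cv2.imread('pics/scene0.png')[148:292,218:442]; cv2.imwrite('pics/sc_crop.png',cv2.resize(a,None,fx=3.5,fy=3.5,interpolation=cv2.INTER_CUBIC)*1)
b=cv2.imread('pics/side0.png')[195:335,285:425]; cv2.imwrite('pics/si_crop.png',cv2.resize(b,None,fx=4.2,fy=4.2,interpolation=cv2.INTER_CUBIC))
E
```

```text
(no output)
```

View pics/sc_crop.png

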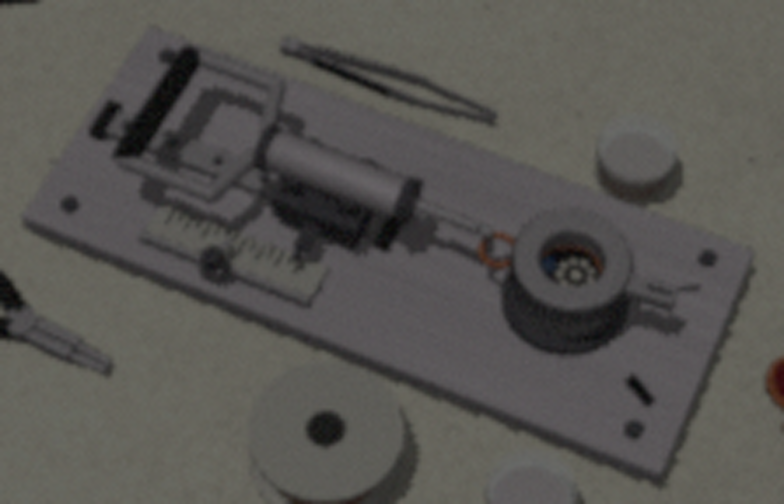

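View pics/si_crop.png

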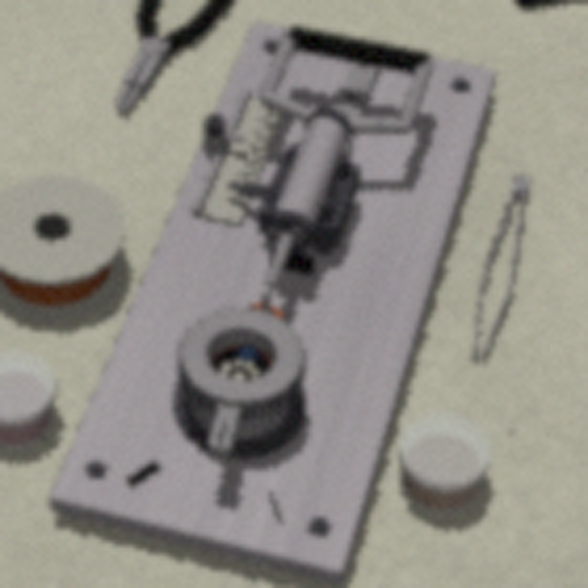

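In the scene crop the bar runs from (188,55) to (128,150), the ring top is centred at (573,252) and the locked mark is at (640,390). In the side crop the ring top is at (242,352), the bar centre at (360,50) and the locked mark at (144,474). Next I'll fit the tester pose and triangulate these points.

```bash
cat >> h.py <<'E'
def P(n):
    c=viewer.calibration(n); return c['K'],cv2.Rodrigues(np.array(c['rvec']))[0],np.array(c['tvec'])
def proj(n,X):
    K,R,t=P(n); c=np.atleast_2d(X)@R.T+t; return (c@K.T)[:,:2]/c[:,2:]
def wristP(s):
    from scipy.spatial.transform import Rotation as Ro
    c=viewer.calibration('wrist'); T=np.eye(4); T[:3,:3]=Ro.from_euler('xyz',s['eef_rot'],degrees=True).as_matrix(); T[:3,3]=s['tool_pos']
    W=np.linalg.inv(T@c['mount']); return c['K'],W[:3,:3],W[:3,3]
def ray(Prm,uv):
    K,R,t=Prm; d=R.T@np.linalg.inv(K)@np.array([*uv,1.]); return -R.T@t,d/np.linalg.norm(d)
def atz(Prm,uv,z):
    o,d=ray(Prm,uv); return o+d*(z-o[2])/d[2]
def tri(*pr):
    A=np.zeros((3,3));b=np.zeros(3);rs=[ray(*p) for p in pr]
    for o,d in rs: M=np.eye(3)-np.outer(d,d);A+=M;b+=M@o
    X=np.linalg.solve(A,b); return X,[np.linalg.norm(np.cross(X-o,d)) for o,d in rs]
E
python3 - <<'E'
from h import *
from scipy.optimize import least_squares
sc=lambda u,v:np.array([218+(u+.5)/3.5-.5,148+(v+.5)/3.5-.5]); si=lambda u,v:np.array([285+(u+.5)/4.2-.5,195+(v+.5)/4.2-.5])
A,B=P('scene'),P('side')
for k,a,b in [('ringtop',(573,252),(242,352)),('bar',(158,103),(360,50)),('lock',(640,390),(144,474)),('knob',(215,262),(214,128)),('bar+y',(188,57),(425,60)),('bar-y',(128,148),(295,40))]:
    X,e=tri((A,sc(*a)),(B,si(*b))); print(k,X.round(4),np.round(e,4))
a=[sc(152,25),sc(752,250),sc(660,465),sc(25,212)]; b=[si(495,75),si(340,560),si(54,497),si(258,20)]
# order: (-x,+y),(+x,+y),(+x,-y),(-x,-y)
C=np.array([[-.17,.068,.018],[.17,.068,.018],[.17,-.068,.018],[-.17,-.068,.018],[.095,0,.057],[-.124,0,.052]])
a+= [sc(573,252),sc(158,103)]; b+=[si(242,352),si(360,50)]
def w(p):
    c,s=np.cos(p[2]),np.sin(p[2]); return C@np.array([[c,s,0],[-s,c,0],[0,0,1]])+[p[0],p[1],0]
f=lambda p:np.concatenate([(proj('scene',w(p))-a).ravel(),(proj('side',w(p))-b).ravel()])
X0=np.mean([atz(A,q,.018) for q in a[:4]],0); y=atz(A,a[1],.018)-atz(A,a[0],.018)
r=least_squares(f,[X0[0],X0[1],np.arctan2(y[1],y[0])]); print(r.x,np.degrees(r.x[2])); print(f(r.x).reshape(-1,2).round(1))
E
```

```text
ringtop [0.5194 0.1167 0.059 ] [0.0004 0.0004]
bar [ 0.5473 -0.1014  0.0523] [0.0013 0.0013]
lock [0.5442 0.1704 0.0184] [0.0015 0.0015]
knob [ 0.5998 -0.0326  0.0345] [0.0019 0.0019]
bar+y [ 0.5145 -0.1069  0.0519] [0.0025 0.0025]
bar-y [ 0.5798 -0.0949  0.0542] [0.0006 0.0006]
[0.53140383 0.02166542 1.69867144] 97.32670421184218
[[-1.2 -1.7]
 [ 0.9 -1.6]
 [ 0.   1.5]
 [-2.  -0.5]
 [-0.6  0.2]
 [-0.2 -0.6]
 [ 0.9 -1.1]
 [ 0.7  3.5]
 [-1.5  0.3]
 [-0.9  0.1]
 [ 0.   0.6]
 [-0.4  0.6]]
```

The fit is consistent: yaw is about 97.3°, the ring is at (0.519, 0.117) with its top at z≈0.058, and the bar is at (0.547, −0.101) at z≈0.052. Next I move over the ring for a close look.

The manual's scale: shifts go in shares of 600 mm and turns go in shares of 4 rad. Converting my numbers, -226 mm / 600 = -0.3767, 170 mm / 600 = 0.2833, -0.6 rad / 4 = -0.15.

drive_tool(motion=[{"slide":[0.2833,-0.3767,0.0333],"dr":[0,0,-0.15],"jaw":88},{"slide":[0.2833,-0.3767,0.0333],"dr":[0,0,-0.15],"jaw":88},{"slide":[0.2833,-0.3767,0.0333],"dr":[0,0,-0.15],"jaw":88},{"slide":[0.2833,-0.3767,0.0333],"dr":[0,0,-0.15],"jaw":88},{"slide":[0.2833,-0.3767,0.0333],"dr":[0,0,-0.15],"jaw":88}])

```text
time: 0.65
tool_pos: [0.3501, 0.2846, 0.2565]
eef_rot: [180.0, 0.0, 123.1]
contact_force: [0.6, -0.6, -0.1]
grip_width: 0.088
gripper_force: 0.0
```

Scaled: -200 mm / 600 = -0.3333, 150 mm / 600 = 0.25, -0.455 rad / 4 = -0.1138.

drive_tool(motion=[{"slide":[0.25,-0.3333,-0.0667],"dr":[0,0,-0.1138],"jaw":88},{"slide":[0.25,-0.3333,-0.0667],"dr":[0,0,-0.1138],"jaw":88},{"slide":[0.25,-0.3333,-0.0667],"dr":[0,0,-0.1138],"jaw":88},{"slide":[0.25,-0.3333,-0.0667],"dr":[0,0,-0.1138],"jaw":88},{"slide":[0.25,-0.3333,-0.0667],"dr":[0,0,-0.1138],"jaw":88}])

```text
time: 1.15
tool_pos: [0.4984, 0.0869, 0.2165]
eef_rot: [-180.0, -0.0, 97.2]
contact_force: [0.7, 0.1, -0.2]
grip_width: 0.0882
gripper_force: 0.0
```

Scaled: -30 mm / 600 = -0.05, 20 mm / 600 = 0.0333.

drive_tool(motion=[{"slide":[0.0333,-0.05,0],"dr":[0,0,0],"jaw":88},{"slide":[0.0333,-0.05,0],"dr":[0,0,0],"jaw":88},{"slide":[0.0333,-0.05,0],"dr":[0,0,0],"jaw":88}])

```text
time: 1.45
tool_pos: [0.5174, 0.0587, 0.2165]
eef_rot: [-179.9, -0.0, 97.2]
contact_force: [-0.4, -0.1, 0.3]
grip_width: 0.0879
gripper_force: 0.0
```

```bash
python3 - <<'E'
from h import *
s,im=snap("wrist","pics/w1.png"); np.save('w1.npy',np.r_[s['tool_pos'],s['eef_rot']]); print(s['tool_pos'],s['eef_rot'])
cv2.imwrite('pics/w1b.png',cv2.convertScaleAbs(cv2.imread('pics/w1.png'),alpha=1.6))
E
```

```text
[0.51736714 0.05866758 0.21645828] [-1.79946316e+02 -2.82037128e-02  9.71514634e+01]
```

View pics/w1b.png

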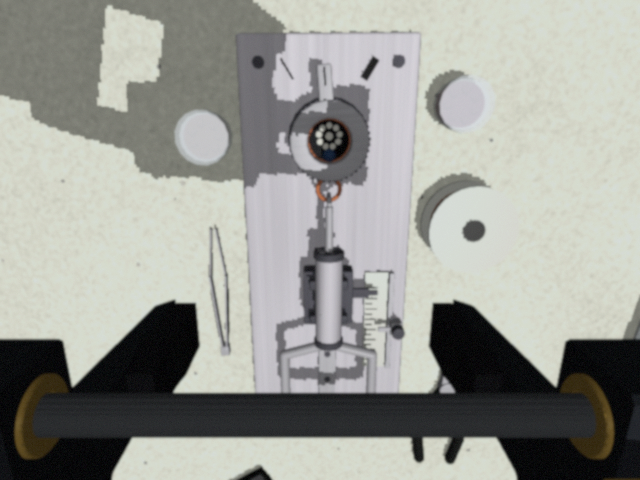

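The wrist view shows the ring at (329,139), the tab tip at (325,65), the open mark at (287,68) and the locked mark at (370,68). The pointer tip is near (377,291) and the marker knob at (398,330).

```bash
python3 - <<'E'
from h import *
d=np.load('w1.npy'); W=wristP(dict(tool_pos=d[:3],eef_rot=d[3:]))
rc=atz(W,(329,139.5),.057); print('ring',rc)
pt={}
for k,uv,z in [('tab',(325,65),.052),('open',(287,68),.018),('lock',(370,68),.018),('scr+',(258,62),.018),('scr-',(399,61),.018),('c+',(238,33),.018),('c-',(419.5,33),.018),('ptr',(377,291),.031),('barrelend',(328,345),.052),('ropeend',(330,210),.05)]:
    X=atz(W,uv,z); pt[k]=X; v=X-rc; print(k,X.round(4),'r',np.hypot(*v[:2]).round(4),'ang',np.degrees(np.arctan2(v[1],v[0])).round(2))
for a,b in(('scr-','scr+'),('c-','c+'),('lock','open')):
    v=pt[b]-pt[a]; print(a,np.degrees(np.arctan2(v[1],v[0]))-90, (pt[a]+pt[b])/2)
si=lambda u,v:np.array([285+(u+.5)/4.2-.5,195+(v+.5)/4.2-.5]);sc=lambda u,v:np.array([218+(u+.5)/3.5-.5,148+(v+.5)/3.5-.5])
print(tri((W,(329,139.5)),(P('side'),si(242,352)),(P('scene'),sc(573,252))))
print(tri((W,(370,68)),(P('side'),si(144,474)),(P('scene'),sc(640,390))))
E
```

```text
ring [0.52108409 0.11768536 0.057     ]
tab [0.5121 0.1651 0.052 ] r 0.0483 ang 100.7
open [0.4848 0.1627 0.018 ] r 0.0578 ang 128.9
lock [0.546  0.1703 0.018 ] r 0.0582 ang 64.68
scr+ [0.463  0.1641 0.018 ] r 0.0743 ang 141.34
scr- [0.5665 0.1777 0.018 ] r 0.0753 ang 52.9
c+ [0.447  0.1818 0.018 ] r 0.098 ang 139.16
c- [0.5778 0.1981 0.018 ] r 0.0984 ang 54.79
ptr [ 0.5785 -0.0012  0.031 ] r 0.132 ang -64.2
barrelend [ 0.5424 -0.0446  0.052 ] r 0.1637 ang -82.51
ropeend [0.529  0.0668 0.05  ] r 0.0515 ang -81.2
scr- -262.5148095854217 [0.51476799 0.17091519 0.018     ]
c- -262.8928797252846 [0.5123955  0.18991786 0.018     ]
lock -262.8901062980806 [0.51538683 0.16649119 0.018     ]
(array([0.52003357, 0.11729872, 0.0598142 ]), [np.float64(0.0010891592880368111), np.float64(0.0011059890290357206), np.float64(0.00016076546628294584)])
(array([0.54482697, 0.17040986, 0.01872496]), [np.float64(0.001089451132696647), np.float64(0.001860818395973015), np.float64(0.0014179579037015154)])
```

Yaw is about 97.2° and the tab is at tester angle +3.5°, so the ring stands near 0.49. It needs about 0.61 rad more, clockwise.

Scaled: -120 mm / 600 = -0.2, 58.8 mm / 600 = 0.098.

drive_tool(motion=[{"slide":[0.0045,0.0833,0],"dr":[0,0,0],"jaw":88},{"slide":[0.0045,0.098,-0.0333],"dr":[0,0,0],"jaw":88},{"slide":[0.0045,0.098,-0.1],"dr":[0,0,0],"jaw":88},{"slide":[0.0045,0.098,-0.1667],"dr":[0,0,0],"jaw":88},{"slide":[0.0045,0.098,-0.2],"dr":[0,0,0],"jaw":88}])

```text
time: 2.0
tool_pos: [0.518, 0.1192, 0.0943]
eef_rot: [-179.8, -0.0, 97.4]
contact_force: [-0.6, -0.2, 0.1]
grip_width: 0.0881
gripper_force: 0.0
```

```bash
python3 - <<'E'
from h import *
s,im=snap("wrist","pics/w2.png"); np.save('w2.npy',np.r_[s['tool_pos'],s['eef_rot']]); print(s['tool_pos'],s['eef_rot'],s['contact_force'])
cv2.imwrite('pics/w2b.png',cv2.convertScaleAbs(cv2.imread('pics/w2.png'),alpha=1.6))
E
```

```text
[0.51804848 0.11919247 0.09427145] [-1.79786615e+02 -3.32856972e-02  9.73540907e+01] [-0.61364328 -0.16317135  0.06664954]
```

View pics/w2b.png

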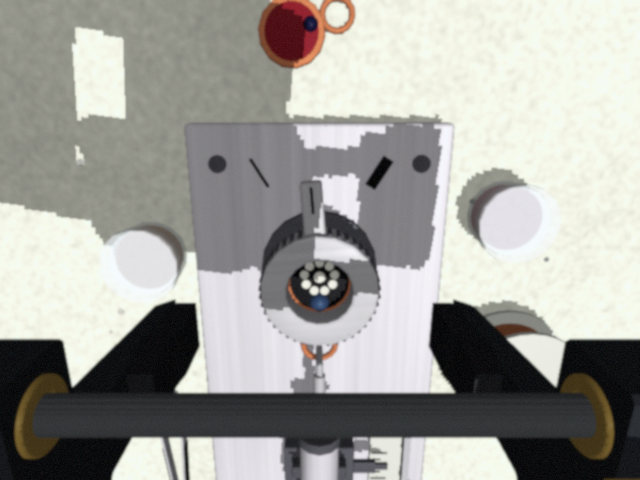

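The ring centre is now at (320,289) between the fingers, the tab tip is at (311,184) and the locked bar at (379,172).

```bash
python3 - <<'E'
from h import *
d=np.load('w1.npy'); W=wristP(dict(tool_pos=d[:3],eef_rot=d[3:]))
e=np.load('w2.npy'); V=wristP(dict(tool_pos=e[:3],eef_rot=e[3:]))
rc=atz(V,(320,289),.057);print(rc, tri((W,(329,139.5)),(V,(320,289))))
for k,uv,z in [('tab',(311.5,183),.052),('lock',(379,172),.018),('open',(259,172),.018)]:
    X=atz(V,uv,z); v=X-rc; print(k,X.round(4),np.hypot(*v[:2]).round(4),np.degrees(np.arctan2(v[1],v[0])).round(2))
print(telemetry.observe()['tool_pos'])
E
```

```text
[0.5214785  0.11875198 0.057     ] (array([0.52143705, 0.11752482, 0.05416564]), [np.float64(0.00023200505352813356), np.float64(0.0002320050535280565)])
tab [0.5115 0.1661 0.052 ] 0.0484 101.92
lock [0.5456 0.1705 0.018 ] 0.0571 65.04
open [0.4844 0.1626 0.018 ] 0.0575 130.18
[0.51721557 0.11900653 0.09236839]
```

Scaled: -60 mm / 600 = -0.1, 3.5 mm / 600 = 0.0058.

drive_tool(motion=[{"slide":[0.0058,-0.0017,-0.0333],"dr":[0,0,0],"jaw":88},{"slide":[0.0058,-0.0017,-0.0667],"dr":[0,0,0],"jaw":88},{"slide":[0.0058,-0.0017,-0.0917],"dr":[0,0,0],"jaw":88},{"slide":[0.0058,-0.0017,-0.1],"dr":[0,0,0],"jaw":88},{"slide":[0.0058,-0.0017,-0.1],"dr":[0,0,0],"jaw":66}], newtons=30)

```text
time: 2.55
tool_pos: [0.5236, 0.1173, 0.0373]
eef_rot: [180.0, -0.0, 97.3]
contact_force: [0.5, -0.2, -0.2]
grip_width: 0.0822
gripper_force: 0.0
```

drive_tool(motion=[{"slide":[0,0,0],"dr":[0,0,0],"jaw":50},{"slide":[0,0,0],"dr":[0,0,0],"jaw":50},{"slide":[0,0,0],"dr":[0,0,0],"jaw":50},{"slide":[0,0,0],"dr":[0,0,0],"jaw":50},{"slide":[0,0,0],"dr":[0,0,0],"jaw":50}], newtons=30)

```text
time: 3.05
tool_pos: [0.5208, 0.1164, 0.0371]
eef_rot: [-179.6, -0.0, 97.3]
contact_force: [-15.1, -3.4, 12.3]
grip_width: 0.0558
gripper_force: 29.9
```

Scaled: -2 mm / 600 = -0.0033, -1.5 mm / 600 = -0.0025, -0.36 rad / 4 = -0.09.

drive_tool(motion=[{"slide":[-0.0025,0,0],"dr":[0,0,-0.01],"jaw":50},{"slide":[-0.0033,0,0.0008],"dr":[0,0,-0.025],"jaw":50},{"slide":[-0.0033,0,0.0017],"dr":[0,0,-0.05],"jaw":50},{"slide":[-0.0033,0,0.0017],"dr":[0,0,-0.075],"jaw":50},{"slide":[-0.0033,0,0.0017],"dr":[0,0,-0.09],"jaw":50}], newtons=30)

```text
time: 3.55
tool_pos: [0.521, 0.1164, 0.0374]
eef_rot: [-179.9, 0.0, 76.4]
contact_force: [1.1, -0.4, -5.6]
grip_width: 0.0558
gripper_force: 29.9
```

Scaled: -0.26 rad / 4 = -0.065.

drive_tool(motion=[{"slide":[0,0,0],"dr":[0,0,-0.02],"jaw":50},{"slide":[0,0,0],"dr":[0,0,-0.04],"jaw":50},{"slide":[0,0,0],"dr":[0,0,-0.0575],"jaw":50},{"slide":[0,0,0],"dr":[0,0,-0.065],"jaw":50},{"slide":[0,0,0],"dr":[0,0,-0.065],"jaw":50}], newtons=30)

```text
time: 4.05
tool_pos: [0.5211, 0.1164, 0.0374]
eef_rot: [-179.9, 0.1, 61.7]
contact_force: [-0.1, -3.3, -8.1]
grip_width: 0.0558
gripper_force: 29.9
```

```bash
python3 - <<'E'
from h import *
s,im=snap("wrist","pics/w3.png"); np.save('w3.npy',np.r_[s['tool_pos'],s['eef_rot']]); print(s['tool_pos'],s['eef_rot'],s['contact_force'],s['moment'])
snap("side","pics/s3.png")
a=cv2.convertScaleAbs(cv2.imread('pics/w3.png'),alpha=1.5)
cv2.imwrite('pics/w3b.png',a)
E
```

```text
[0.52110228 0.11641932 0.03739387] [-1.79907411e+02  6.17664371e-02  6.17011996e+01] [-0.13311    -3.30207565 -8.10975631] [-0.28188061  0.72270285 -0.13947853]
```

View pics/w3b.png

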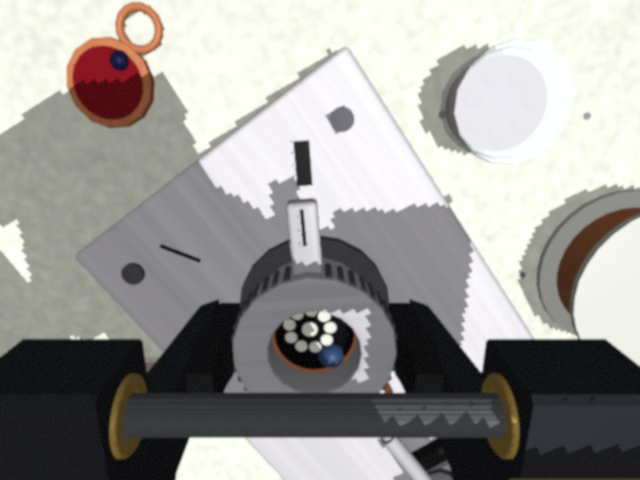

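The tab, with its tip at (302,203), now points at the locked bar centred at (303,163). I'll check the angle.

```bash
python3 - <<'E'
from h import *
e=np.load('w3.npy'); V=wristP(dict(tool_pos=e[:3],eef_rot=e[3:]))
for rc in (np.array([.5212,.1164]),np.array([.521,.1178])):
  for k,uv,z in [('tab',(302.5,203),.052),('tabbase',(306,262),.052),('lock',(303,163),.018),('open',(180,253),.018)]:
    X=atz(V,uv,z); v=X[:2]-rc; print(k,X.round(4),np.hypot(*v).round(4),np.degrees(np.arctan2(v[1],v[0])).round(2))
E
```

```text
tab [0.5424 0.1628 0.052 ] 0.051 65.47
tabbase [0.534  0.1452 0.052 ] 0.0315 66.04
lock [0.5457 0.1703 0.018 ] 0.0592 65.57
open [0.4844 0.1623 0.018 ] 0.0588 128.73
tab [0.5424 0.1628 0.052 ] 0.0498 64.59
tabbase [0.534  0.1452 0.052 ] 0.0303 64.62
lock [0.5457 0.1703 0.018 ] 0.058 64.82
open [0.4844 0.1623 0.018 ] 0.0576 129.44
```

The ring is locked: tab 65.5° against mark 65.6°, and the clamp axis is (0.521, 0.116). Now I release and rise, then go over the handle with yaw ≈ 7°.

Scaled: 60 mm / 600 = 0.1, 20 mm / 600 = 0.0333.

drive_tool(motion=[{"slide":[0,0,0],"dr":[0,0,0],"jaw":86},{"slide":[0,0,0],"dr":[0,0,0],"jaw":86},{"slide":[0,0,0],"dr":[0,0,0],"jaw":86},{"slide":[0,0,0.0333],"dr":[0,0,0],"jaw":86},{"slide":[0,0,0.1],"dr":[0,0,0],"jaw":86}])

```text
time: 4.65
tool_pos: [0.5206, 0.1167, 0.0969]
eef_rot: [-179.8, 0.1, 61.7]
contact_force: [1.2, -0.7, 1.1]
grip_width: 0.0861
gripper_force: 0.0
```

Scaled: -185 mm / 600 = -0.3083, -140 mm / 600 = -0.2333, -0.6 rad / 4 = -0.15.

drive_tool(motion=[{"slide":[0,0,0.0667],"dr":[0,0,0],"jaw":70},{"slide":[0.01,-0.0833,0.1],"dr":[0,0,-0.0375],"jaw":45},{"slide":[0.02,-0.1583,0.1],"dr":[0,0,-0.075],"jaw":45},{"slide":[0.03,-0.2333,0.1],"dr":[0,0,-0.1125],"jaw":45},{"slide":[0.04,-0.3083,0.1],"dr":[0,0,-0.15],"jaw":45}])

```text
time: 5.15
tool_pos: [0.5461, -0.0701, 0.1587]
eef_rot: [179.9, -0.1, 27.0]
contact_force: [0.7, 0.2, 0.5]
grip_width: 0.048
gripper_force: 0.0
```

Scaled: -30 mm / 600 = -0.05, 4 mm / 600 = 0.0067, -0.352 rad / 4 = -0.088.

drive_tool(motion=[{"slide":[0.0067,-0.05,0],"dr":[0,0,-0.0375],"jaw":45},{"slide":[0.0067,-0.05,0],"dr":[0,0,-0.075],"jaw":45},{"slide":[0.0067,-0.05,0],"dr":[0,0,-0.088],"jaw":45},{"slide":[0.0067,-0.05,0],"dr":[0,0,-0.088],"jaw":45}])

```text
time: 5.55
tool_pos: [0.55, -0.0985, 0.1582]
eef_rot: [180.0, -0.1, 7.1]
contact_force: [0.8, 0.2, 0.0]
grip_width: 0.0449
gripper_force: 0.0
```

```bash
python3 - <<'E'
from h import *
s,im=snap("wrist","pics/w4.png"); np.save('w4.npy',np.r_[s['tool_pos'],s['eef_rot']]); print(s['tool_pos'],s['eef_rot'],s['contact_force'],s['grip_width'])
cv2.imwrite('pics/w4b.png',cv2.convertScaleAbs(cv2.imread('pics/w4.png'),alpha=1.5))
E
```

```text
[ 0.54996492 -0.09854147  0.15823864] [ 1.79978787e+02 -5.54851434e-02  7.12834298e+00] [0.84966735 0.16361035 0.02962688] 0.04491037360518654
```

View pics/w4b.png

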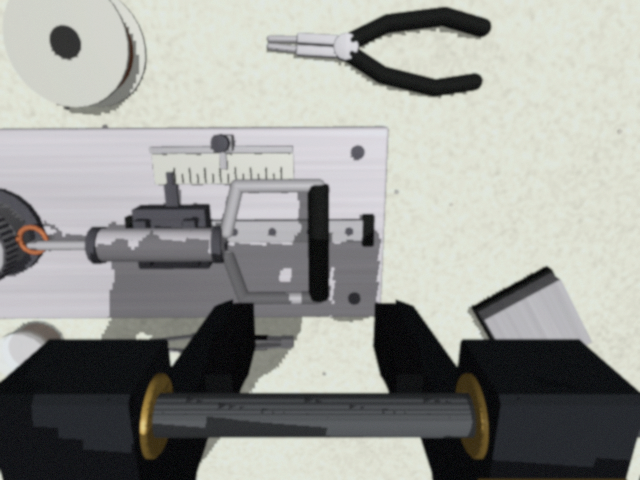

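The bar is centred at (319,242), the pointer tip is near (171,172) and the set-marker blade near (222,165). I'll zoom in on the scale.

```bash
python3 - <<'E'
import cv2
a=cv2.imread('pics/w4.png')[128:218,145:265]; cv2.imwrite('pics/w4c.png',cv2.resize(cv2.convertScaleAbs(a,alpha=1.5),None,fx=6.6,fy=6.6,interpolation=cv2.INTER_CUBIC))
E
```

```text
(no output)
```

View pics/w4c.png

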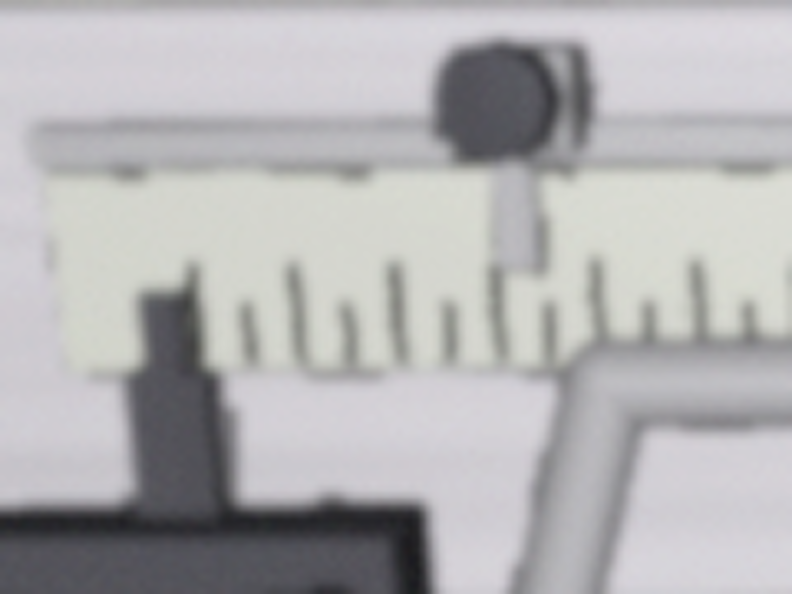

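The pointer tip is at crop (165,293) and the blade tip at crop (517,270), with major ticks about 101 px apart.

```bash
python3 - <<'E'
from h import *
e=np.load('w4.npy'); V=wristP(dict(tool_pos=e[:3],eef_rot=e[3:]))
y=np.radians(97.15); ux=np.array([np.cos(y),np.sin(y)]);uy=np.array([-ux[1],ux[0]]); ca=np.array([.5212,.1164]); O=ca-.095*ux
c=lambda u,v:(145+(u+.5)/6.6-.5,128+(v+.5)/6.6-.5)
for k,uv,z in [('ptr',c(165,293),.031),('blade',c(517,270),.031),('blade29',c(517,270),.027),('bar',(319,242),.0585),('barTop',(319.,186),.0585),('barBot',(319,300),.0585),('barrelEnd',(227,243),.052),('t0',c(193,320),.02),('t30',c(495,320),.02)]:
    X=atz(V,uv,z); print(k,X.round(4),'tester',((X[:2]-O)@ux).round(4),((X[:2]-O)@uy).round(4))
w=np.load('w1.npy'); W=wristP(dict(tool_pos=w[:3],eef_rot=w[3:]))
print('ptr tri',tri((V,c(165,293)),(W,(376.5,291)))) 
print('bar tri',tri((V,(319,242)),(P('scene'),(218+158.5/3.5-.5,148+103.5/3.5-.5)),(P('side'),(285+360.5/4.2-.5,195+50.5/4.2-.5))))
print('TCP',O-.124*ux, telemetry.observe()['tool_pos'])
E
```

```text
ptr [ 0.5788 -0.0025  0.031 ] tester -0.0302 -0.0424
blade [ 0.5852 -0.0359  0.031 ] tester -0.064 -0.0445
blade29 [ 0.5846 -0.0351  0.027 ] tester -0.0632 -0.044
bar [ 0.5529 -0.1007  0.0585] tester -0.1244 -0.0045
barTop [ 0.5863 -0.0965  0.0585] tester -0.1243 -0.0381
barBot [ 0.5154 -0.1055  0.0585] tester -0.1245 0.0334
barrelEnd [ 0.5434 -0.0451  0.052 ] tester -0.068 -0.0019
t0 [ 0.5745 -0.0019  0.02  ] tester -0.0291 -0.0382
t30 [ 0.5782 -0.0319  0.02  ] tester -0.0592 -0.0381
ptr tri (array([ 0.57788839, -0.00199725,  0.02840892]), [np.float64(0.0005597865045389941), np.float64(0.0005597865045389004)])
bar tri (array([ 0.54848381, -0.10142239,  0.05176709]), [np.float64(0.002321267959824881), np.float64(0.001175020577005092), np.float64(0.0021799548427772412)])
TCP [ 0.54845836 -0.10089699] [ 0.54993031 -0.0983451   0.15820956]
```

The set marker is about 33.8 mm out from the pointer's rest place. Next I descend on the bar.

Scaled: -123 mm / 600 = -0.205, -2.6 mm / 600 = -0.0043.

drive_tool(motion=[{"slide":[-0.0008,-0.0043,-0.05],"dr":[0,0,0],"jaw":45},{"slide":[-0.0008,-0.0043,-0.1083],"dr":[0,0,0],"jaw":45},{"slide":[-0.0008,-0.0043,-0.1583],"dr":[0,0,0],"jaw":45},{"slide":[-0.0008,-0.0043,-0.1917],"dr":[0,0,0],"jaw":45},{"slide":[-0.0008,-0.0043,-0.205],"dr":[0,0,0],"jaw":45}])

```text
time: 6.1
tool_pos: [0.5486, -0.1004, 0.0332]
eef_rot: [-179.9, 0.1, 7.3]
contact_force: [-0.2, 0.6, 0.2]
grip_width: 0.0453
gripper_force: 0.0
```

drive_tool(motion=[{"slide":[0,0,0],"dr":[0,0,0],"jaw":20},{"slide":[0,0,0],"dr":[0,0,0],"jaw":8},{"slide":[0,0,0],"dr":[0,0,0],"jaw":8},{"slide":[0,0,0],"dr":[0,0,0],"jaw":8},{"slide":[0,0,0],"dr":[0,0,0],"jaw":8}], newtons=40)

```text
time: 6.6
tool_pos: [0.5497, -0.1013, 0.0356]
eef_rot: [179.9, -0.1, 7.2]
contact_force: [-1.2, -2.5, 2.9]
grip_width: 0.0114
gripper_force: 40.1
```

```bash
python3 - <<'E'
from h import *
s,im=snap("wrist","pics/w5.png"); np.save('w5.npy',np.r_[s['tool_pos'],s['eef_rot']]); print(s['tool_pos'],s['eef_rot'],s['contact_force'],s['grip_width'],s['gripper_force'])
E
```

```text
[ 0.54965651 -0.10132524  0.03559851] [ 1.79935997e+02 -7.35568473e-02  7.16298769e+00] [-1.23608878 -2.53197046  2.88708273] 0.011398325872418433 40.06865546107292
```

The bar is gripped at 11.4 mm with 40 N. I'll pull part way first.

Scaled: -28 mm / 600 = -0.0467, 3.5 mm / 600 = 0.0058.

drive_tool(motion=[{"slide":[0.001,-0.0083,0],"dr":[0,0,0],"jaw":8},{"slide":[0.0023,-0.0183,0],"dr":[0,0,0],"jaw":8},{"slide":[0.0035,-0.0283,0],"dr":[0,0,0],"jaw":8},{"slide":[0.0048,-0.0383,0],"dr":[0,0,0],"jaw":8},{"slide":[0.0058,-0.0467,0],"dr":[0,0,0],"jaw":8}], newtons=45)

```text
time: 7.15
tool_pos: [0.5531, -0.1278, 0.0355]
eef_rot: [-179.9, -0.1, 7.1]
contact_force: [1.1, 12.1, 7.5]
grip_width: 0.0113
gripper_force: 45.1
```

```bash
python3 - <<'E'
from h import *
s,im=snap("wrist","pics/w6.png"); np.save('w6.npy',np.r_[s['tool_pos'],s['eef_rot']]); print(s['tool_pos'],s['eef_rot'],s['contact_force'],s['grip_width'],s['gripper_force'])
for k in('5','6'):
    a=cv2.imread(f'pics/w{k}.png')[:300]; cv2.imwrite(f'pics/w{k}c.png',a)
a=cv2.convertScaleAbs(np.vstack([cv2.imread(f'pics/w{k}.png')[20:260,80:560] for k in '56']),alpha=1.5); cv2.imwrite('pics/w56.png',cv2.resize(a,None,fx=1.25,fy=1.25,interpolation=cv2.INTER_CUBIC))
E
```

```text
[ 0.5530845  -0.12779838  0.03549579] [-1.79866251e+02 -5.13700466e-02  7.14229307e+00] [ 1.08688845 12.08365568  7.52743061] 0.011347259011526148 45.10874681174755
```

View pics/w56.png

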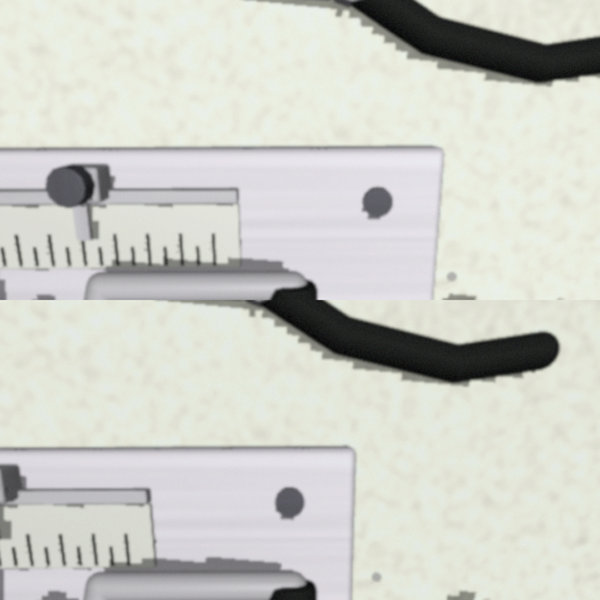

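In both halves the bar sits in the fingers. The blade moved from about (85,240) towards the left edge as the camera moved with the handle. I'll predict where the pointer and blade lie in the w6 picture and measure them numerically.

```bash
python3 - <<'E'
from h import *
def pj(Q,X): 
    K,R,t=Q; c=R@np.array(X)+t; p=K@c; return (p[:2]/p[2]).round(1)
for k in '56':
    e=np.load(f'w{k}.npy'); V=wristP(dict(tool_pos=e[:3],eef_rot=e[3:])); d=0 if k=='5' else .0267
    print(k,'ptr',pj(V,[.5787+.1245*d,-.0024-.992*d,.031]),'blade',pj(V,[.5850,-.0356,.031]),'scale far',pj(V,[.5785,-.0024,.022]))
s=telemetry.observe(); print(s['tool_pos'],s['contact_force'])
g=cv2.imread('pics/w6.png',0); print(g[190:250:4,0:132:4])
E
```

```text
5 ptr [ 52.3 218.2] blade [145.5 212.3] scale far [ 66.1 212.9]
6 ptr [ 52.7 218.4] blade [ 71.2 212.6] scale far [ -3.6 213.2]
[ 0.55316772 -0.12838082  0.0355159 ] [0.37935805 9.01946645 8.03595418]
[[141 142 141 142 143 142 142 142 142 143 142 142 142 142 141 141 127 124
  118  62  82 139 143 143 143 143 143 143 143 144 143 143 143]
 [141 141 142 140 141 141 142 142 142 142 142 142 141 142 142 142 129 124
  121  60  82 136 142 143 143 143 143 143 143 143 143 143 144]
 [141 141 141 141 141 141 142 142 143 141 141 142 142 142 142 142 132 125
  122  66  81  83 100 142 142 142 143 143 143 143 143 143 143]
 [141 141 141 141 141 141 141 142 141 141 142 141 141 142 142 142 137 126
  123  81  79  83  99 142 142 142 142 142 142 142 143 143 142]
 [142 141 141 141 141 141 135 141 142 142 141 142 136 141 141 141 139 127
  123  99  72  83 100 142 142 137 139 143 141 142 142 143 128]
 [138 142 141 141 141 138  67 141 141 141 142 142 109 124 141 141 140 127
  123 113  77  94 108 142 142 120 119 142 142 142 142 141  59]
 [124 142 142 141 141 141  61 140 140 142 141 141 128 105 141 120 120 134
  1
[... 456 characters left out ...]
6 133 142 131]
 [114 117 142 133  86 142 141  59 141 141  67 137  68  57  53  43  75  85
  141 139  77 141 142  59 141 141  99 136 142 122 119 142 136]
 [132 128 135 131 127 137 135 125 129 129 120 122  74  58  56  30  76  82
  119 118 113 127 126 120 119 118 131 134 135 127 133 139 139]
 [140 139 139 139 140 139 140 140 140 140 139  97  49  55  53  38  35  48
   81  79  80 136 142 141 141 141 142 143 142 142 142 142 143]
 [141 141 140 141 141 142 142 142 142 141 140  66  57  57  55  57  46  31
   80  79  80 138 143 143 143 143 143 143 143 144 143 143 143]
 [140 140 140 141 141 142 142 141 142 141 142  86  57  57  56  55  52  21
   77  81  80 138 143 143 144 143 143 143 143 143 143 143 144]]
```

```bash
cat > m.py <<'E'
from h import *
def meas(k,z=.031):
    e=np.load(f'w{k}.npy'); V=wristP(dict(tool_pos=e[:3],eef_rot=e[3:]))
    y=np.radians(97.15); ux=np.array([np.cos(y),np.sin(y)])
    g=cv2.imread(f'pics/w{k}.png',0); print(k)
    for r in (202,206,210,212,214,216,218,220,222): print(r,g[r,40:86:1])
    return V,ux
if __name__=='__main__':
    import sys; V,ux=meas(sys.argv[1])
    for uv in ((53,216),(53,218),(53,220),(69.5,212),(69.5,209),(71,206)): print(uv,(atz(V,uv,.031)[:2]@ux).round(4))
E
python3 m.py 6
```

```text
6
202 [142 141 141 142 141 142 142 141 141 141 141 141 142 141 142 142 142 142
 141 141 142 142 142 140 137 131 127 126 126 125 124 123 123 122 118 103
  81  61  58  69  79  82  83  82  83  82]
206 [141 141 142 142 142 141 141 140 136 135 135 138 141 142 142 142 141 142
 141 142 141 141 142 141 139 134 130 128 127 125 125 124 123 123 121 116
  99  73  55  59  72  79  82  82  83  82]
210 [142 142 142 141 142 141 140 133 109  74  61  96 124 138 141 141 141 142
 142 141 141 142 142 141 140 138 133 128 127 126 126 125 123 123 123 121
 113  94  71  66  77  89  95  95  94  96]
212 [142 142 141 141 142 141 141 135 116  82  56  80 118 136 141 142 142 142
 142 141 141 140 141 141 141 140 136 134 133 132 133 131 131 130 126 113
  98  92 101 117 127 133 134 135 134 135]
214 [141 142 141 142 141 141 141 139 128 101  64  69 105 131 139 140 141 137
 129 123 120 120 120 120 120 120 123 128 134 138 140 140 141 137 125  99
  66  69 105 130 139 141 142 141 142 142]
216 [139 141 141 141 140 138 134 129 118  97  65  53  80 107 121 124 124 118
 102  89  85  84  83  82  79  82  85  93 108 126 138 141 142 140 133 112
  79  60  86 120 137 141 142 142 141 141]
218 [120 135 140 137 126 107  87  74  66  57  49  45  52  59  65  64  59  57
  59  70  79  80  76  62  49  51  68  81  99 123 136 140 141 141 137 126
  97  61  77 115 136 142 141 142 142 142]
220 [ 96 125 137 134 118  89  67  57  57  57  55  57  56  54  54  45  35  26
  39  61  76  79  75  58  35  33  59  77  99 123 137 141 141 138 135 126
 104  67  68 106 131 139 142 141 142 142]
222 [ 82 117 135 137 127 101  75  60  57  58  56  58  57  57  55  52  39  29
  32  51  71  79  78  68  47  32  48  72  97 123 137 141 141 141 141 134
 115  81  59  88 121 136 142 141 142 142]
(53, 216) -0.1014
(53, 218) -0.1012
(53, 220) -0.1011
(69.5, 212) -0.1076
(69.5, 209) -0.1078
(71, 206) -0.1085
```

The pointer tip is about 20 px (≈7 mm) short of the blade in that picture, which agrees with the 33.8 mm estimate. The tool has since settled at 27.3 mm, so about 6.5 mm remains.

Scaled: -6.3 mm / 600 = -0.0105, -5.5 mm / 600 = -0.0092.

drive_tool(motion=[{"slide":[0.0005,-0.0033,0],"dr":[0,0,0],"jaw":8},{"slide":[0.0008,-0.0067,0],"dr":[0,0,0],"jaw":8},{"slide":[0.0012,-0.0092,0],"dr":[0,0,0],"jaw":8},{"slide":[0.0013,-0.0105,0],"dr":[0,0,0],"jaw":8},{"slide":[0.0013,-0.0105,0],"dr":[0,0,0],"jaw":8}], newtons=45)

```text
time: 7.7
tool_pos: [0.5538, -0.1335, 0.0355]
eef_rot: [-179.8, -0.0, 7.2]
contact_force: [1.0, 11.7, 8.7]
grip_width: 0.0114
gripper_force: 45.1
```

```bash
python3 - <<'E'
from h import *
s,im=snap("wrist","pics/w7.png"); np.save('w7.npy',np.r_[s['tool_pos'],s['eef_rot']]); print(s['tool_pos'],s['contact_force'],s['grip_width'],s['gripper_force'])
a=np.load('w5.npy'); print(np.hypot(*(s['tool_pos']-a[:3])[:2]))
V=wristP(s);V6=wristP(dict(tool_pos=np.load('w6.npy')[:3],eef_rot=np.load('w6.npy')[3:]))
y=np.radians(97.15); ux=np.array([np.cos(y),np.sin(y)])
print('w6 gap',(atz(V6,(70,211),.031)-atz(V6,(50,217.5),.031))[:2]@ux)
g=cv2.imread('pics/w7.png',0)
for r in (196,200,204,208,210,212,214,216,218,220): print(r,g[r,34:76])
E
```

```text
[ 0.55379987 -0.1335391   0.03545356] [ 1.01845907 11.70211669  8.71583711] 0.011396833393947549 45.11022247374058
0.03247922891774734
w6 gap -0.007614055536983615
196 [141 141 141 141 141 141 141 141 141 142 141 140 138 133 128 126 126 125
 124 123 123 123 121 114  97  72  58  62  73  80  82  82  83  92 106 117
 120 120 121 125 133 140]
200 [141 141 141 140 141 141 140 141 141 141 141 141 140 137 133 127 126 125
 124 123 124 122 122 121 112  91  67  57  64  74  80  82  82  82  83  81
  83  82  85  99 122 137]
204 [141 141 141 140 140 142 141 141 141 141 141 141 141 139 135 131 128 126
 125 124 124 123 123 122 120 108  85  60  53  68  78  82  82  80  82  82
  81  82  84  98 122 136]
208 [ 83  93 119 136 141 141 141 141 142 141 140 140 142 141 139 135 130 127
 126 125 124 123 123 123 121 116 100  75  57  60  72  79  81  81  81  83
  82  82  84  99 123 137]
210 [ 67  65 101 128 138 141 141 141 141 141 141 141 141 141 139 136 131 128
 126 125 125 124 123 123 122 119 109  85  63  61  77  89  94  94  95  95
  96  95  97 107 126 137]
212 [ 77  52  81 117 135 140 141 141 141 141 140 141 141 140 140 138 136 133
 132 132 131 131 131 130 130 125 108  83  77 100 122 131 133 134 134 133
 134 133 133 135 139 140]
214 [ 98  61  72 110 133 140 141 141 141 141 141 141 141 140 141 141 140 140
 139 140 139 139 140 139 135 120  92  62  67 104 129 138 140 140 140 141
 140 140 141 141 141 141]
216 [108  74  57  90 120 135 140 140 141 141 140 137 134 129 125 125 125 125
 125 124 124 125 124 124 119 103  75  48  39  69 100 115 119 120 124 133
 139 140 141 140 138 134]
218 [122  94  62  75 113 133 140 141 140 136 126 108  88  74  69  68  67  68
  69  68  66  64  60  60  66  72  71  52  30  41  65  80  85  87 100 123
 136 140 139 131 110  86]
220 [129 107  73  62  95 124 137 140 140 135 117  91  68  59  56  56  57  57
  58  56  52  44  34  27  37  58  66  53  36  36  57  75  81  84  99 122
 136 140 139 132 105  67]
```

The gap is now about 5 px (≈1.5–2 mm). I'll nudge a little further and hold.

Scaled: -0.8 mm / 600 = -0.0013, 0.1 mm / 600 = 0.0002.

drive_tool(motion=[{"slide":[0.0002,-0.0013,0],"dr":[0,0,0],"jaw":8},{"slide":[0.0002,-0.0013,0],"dr":[0,0,0],"jaw":8},{"slide":[0.0002,-0.0013,0],"dr":[0,0,0],"jaw":8},{"slide":[0.0002,-0.0013,0],"dr":[0,0,0],"jaw":8},{"slide":[0.0002,-0.0013,0],"dr":[0,0,0],"jaw":8}], newtons=45)

```text
time: 8.25
tool_pos: [0.5539, -0.1342, 0.0354]
eef_rot: [-179.8, -0.0, 7.2]
contact_force: [0.2, 12.3, 7.5]
grip_width: 0.0115
gripper_force: 45.1
```

```bash
python3 - <<'E'
from h import *
s,im=snap("wrist","pics/w8.png"); print(s['tool_pos'],s['contact_force'],s['grip_width'])
a=np.load('w5.npy'); print(np.hypot(*(s['tool_pos']-a[:3])[:2]))
V=wristP(s)
y=np.radians(97.15); ux=np.array([np.cos(y),np.sin(y)])
g=cv2.imread('pics/w8.png',0).astype(float)
for r in (206,209,211,218,219,220): print(r,g[r,34:72].astype(int))
t=lambda u,v:atz(V,(u,v),.031)[:2]@ux
print('mm per px',1e3*(t(50,211)-t(51,211)),'lean',1e3*(t(50,211)-t(50,218)))
E
```

```text
[ 0.55389213 -0.13423872  0.0354425 ] [ 0.22222044 12.26086702  7.47626507] 0.011516956296205857
0.033184899017065214
206 [138 140 141 142 141 141 141 141 140 141 141 141 138 133 129 126 125 125
 124 123 123 122 120 113  93  66  58  69  78  82  82  81  82  81  82  81
  84  98]
209 [106 130 138 141 141 141 140 141 141 142 141 141 139 135 130 128 125 125
 124 124 123 122 122 117 106  83  60  53  68  77  82  84  83  83  85  84
  86  99]
211 [ 84 118 136 140 141 141 141 141 141 141 142 141 140 138 133 130 127 127
 126 126 125 125 124 121 111  89  72  81 101 112 116 117 116 117 116 117
 118 122]
218 [ 59  71 110 132 139 141 140 141 140 136 126 107  87  75  70  67  67  67
  68  68  66  64  57  46  38  26  23  38  63  79  84  85  94 114 130 139
 139 132]
219 [ 66  65 102 127 138 141 141 140 140 135 118  92  69  60  56  56  56  56
  56  53  52  48  37  29  26  24  18  34  58  75  80  82  87 103 124 137
 140 132]
220 [ 73  58  89 121 136 140 140 140 140 135 118  92  67  58  57  57  56  57
  57  56  53  46  36  26  23  23  23  29  52  70  79  82  84 100 123 136
 139 132]
mm per px 0.35869563643253777 lean -0.4769533588042524
```

About 1 to 1.5 mm remains, so I add 0.9 mm and then hold for three seconds.

Scaled: -0.9 mm / 600 = -0.0015, 0.1 mm / 600 = 0.0002.

drive_tool(motion=[{"slide":[0.0002,-0.0015,0],"dr":[0,0,0],"jaw":8},{"slide":[0.0002,-0.0015,0],"dr":[0,0,0],"jaw":8},{"slide":[0.0002,-0.0015,0],"dr":[0,0,0],"jaw":8},{"slide":[0.0002,-0.0015,0],"dr":[0,0,0],"jaw":8},{"slide":[0.0002,-0.0015,0],"dr":[0,0,0],"jaw":8}], newtons=45)

```text
time: 8.8
tool_pos: [0.554, -0.1351, 0.0355]
eef_rot: [-179.8, -0.0, 7.2]
contact_force: [0.1, 11.4, 7.5]
grip_width: 0.0117
gripper_force: 45.1
```

drive_tool(motion=[{"slide":[0,0,0],"dr":[0,0,0],"jaw":8},{"slide":[0,0,0],"dr":[0,0,0],"jaw":8},{"slide":[0,0,0],"dr":[0,0,0],"jaw":8},{"slide":[0,0,0],"dr":[0,0,0],"jaw":8},{"slide":[0,0,0],"dr":[0,0,0],"jaw":8}])

```text
time: 9.3
tool_pos: [0.554, -0.1351, 0.0355]
eef_rot: [-179.8, -0.0, 7.2]
contact_force: [1.1, 12.1, 7.8]
grip_width: 0.0117
gripper_force: 45.1
```

drive_tool(motion=[{"slide":[0,0,0],"dr":[0,0,0],"jaw":8},{"slide":[0,0,0],"dr":[0,0,0],"jaw":8},{"slide":[0,0,0],"dr":[0,0,0],"jaw":8},{"slide":[0,0,0],"dr":[0,0,0],"jaw":8},{"slide":[0,0,0],"dr":[0,0,0],"jaw":8}])

```text
time: 9.8
tool_pos: [0.554, -0.1351, 0.0355]
eef_rot: [-179.8, -0.0, 7.2]
contact_force: [1.0, 11.5, 8.2]
grip_width: 0.0113
gripper_force: 45.1
```

```bash
python3 - <<'E'
from h import *
s,im=snap("wrist","pics/w9.png"); print(s['tool_pos'],s['contact_force'],s['grip_width'])
a=np.load('w5.npy'); print(np.hypot(*(s['tool_pos']-a[:3])[:2]))
g=cv2.imread('pics/w9.png',0)
for r in (206,209,211,219,220): print(r,g[r,34:72])
E
```

```text
[ 0.55401193 -0.13510695  0.03548358] [ 1.01818832 11.54426766  8.16859233] 0.011264804625535814
0.034061322280434445
206 [141 141 141 141 141 141 141 141 140 139 135 131 127 126 125 124 123 122
 122 122 119 106  82  56  53  67  78  82  83  82  80  82  83  83  85  99
 122 136]
209 [140 141 141 141 141 140 141 140 141 140 138 134 129 127 126 125 124 124
 123 122 121 115  96  71  57  66  77  82  83  83  84  84  83  83  86  99
 122 137]
211 [138 140 141 140 140 141 141 141 141 141 140 136 131 129 128 127 127 126
 125 125 124 118 101  78  68  86 106 113 115 117 116 117 115 116 118 123
 132 139]
219 [111 132 140 141 141 140 140 141 139 130 107  79  61  58  57  56  57  56
  56  55  52  45  32  22  20  39  63  76  82  81  82  82  81  83  80  74
  59  48]
220 [102 128 139 141 141 140 140 140 140 132 111  82  62  57  56  56  57  57
  56  56  54  46  34  22  21  34  58  75  79  81  81  82  82  82  80  74
  57  42]
```

The pointer and blade agree within about 1 mm. I'll keep holding here.

drive_tool(motion=[{"slide":[0,0,0],"dr":[0,0,0],"jaw":8},{"slide":[0,0,0],"dr":[0,0,0],"jaw":8},{"slide":[0,0,0],"dr":[0,0,0],"jaw":8},{"slide":[0,0,0],"dr":[0,0,0],"jaw":8},{"slide":[0,0,0],"dr":[0,0,0],"jaw":8}])

```text
time: 10.35
tool_pos: [0.554, -0.1351, 0.0355]
eef_rot: [-179.8, -0.0, 7.2]
contact_force: [1.2, 12.8, 7.5]
grip_width: 0.0114
gripper_force: 45.1
```

drive_tool(motion=[{"slide":[0,0,0],"dr":[0,0,0],"jaw":8},{"slide":[0,0,0],"dr":[0,0,0],"jaw":8},{"slide":[0,0,0],"dr":[0,0,0],"jaw":8},{"slide":[0,0,0],"dr":[0,0,0],"jaw":8},{"slide":[0,0,0],"dr":[0,0,0],"jaw":8}])

```text
time: 10.85
tool_pos: [0.554, -0.1351, 0.0355]
eef_rot: [-179.8, -0.0, 7.2]
contact_force: [0.7, 12.5, 7.6]
grip_width: 0.0117
gripper_force: 45.1
```

drive_tool(motion=[{"slide":[0,0,0],"dr":[0,0,0],"jaw":8},{"slide":[0,0,0],"dr":[0,0,0],"jaw":8},{"slide":[0,0,0],"dr":[0,0,0],"jaw":8},{"slide":[0,0,0],"dr":[0,0,0],"jaw":8},{"slide":[0,0,0],"dr":[0,0,0],"jaw":8}])

```text
time: 11.35
tool_pos: [0.554, -0.1351, 0.0354]
eef_rot: [-179.8, -0.0, 7.2]
contact_force: [1.2, 11.8, 8.5]
grip_width: 0.0115
gripper_force: 45.1
```

drive_tool(motion=[{"slide":[0,0,0],"dr":[0,0,0],"jaw":8},{"slide":[0,0,0],"dr":[0,0,0],"jaw":8},{"slide":[0,0,0],"dr":[0,0,0],"jaw":8},{"slide":[0,0,0],"dr":[0,0,0],"jaw":8},{"slide":[0,0,0],"dr":[0,0,0],"jaw":8}])

```text
time: 11.85
tool_pos: [0.554, -0.1351, 0.0354]
eef_rot: [-179.8, -0.0, 7.2]
contact_force: [-0.3, 12.3, 8.3]
grip_width: 0.0111
gripper_force: 45.1
```

drive_tool(motion=[{"slide":[0,0,0],"dr":[0,0,0],"jaw":8},{"slide":[0,0,0],"dr":[0,0,0],"jaw":8},{"slide":[0,0,0],"dr":[0,0,0],"jaw":8},{"slide":[0,0,0],"dr":[0,0,0],"jaw":8},{"slide":[0,0,0],"dr":[0,0,0],"jaw":8}])

```text
time: 12.35
tool_pos: [0.554, -0.1351, 0.0355]
eef_rot: [-179.8, -0.0, 7.2]
contact_force: [1.8, 12.2, 8.3]
grip_width: 0.0115
gripper_force: 45.1
```

```bash
python3 - <<'E'
from h import *
s,im=snap("wrist","pics/w10.png"); print(s['time'],s['tool_pos'],s['contact_force'],s['grip_width'],s['gripper_force'])
g=cv2.imread('pics/w10.png',0)
for r in (211,219): print(r,g[r,34:72])
print(env.hand_in())
E
```

```text
12.35 [ 0.55402093 -0.13510478  0.03545395] [ 1.77848602 12.15721708  8.34286872] 0.01148984642039578 45.11026829481125
211 [137 141 141 141 141 141 141 141 141 141 140 135 132 130 128 127 127 125
 125 125 123 118 102  77  68  87 104 114 116 116 116 116 116 116 118 123
 132 139]
219 [110 132 139 141 140 141 141 141 139 130 107  78  62  58  56  56  57  56
  57  55  52  44  31  22  23  38  63  77  82  82  82  83  81  82  81  73
  59  48]
the job is handed in; nothing more can be done
None
```

I turned the lock ring to the locked mark, drew the handle about 34 mm until the pointer was level with the set marker (within about 1 mm by the wrist camera), held it there over 3 s at 45 N grip, and handed the job in still holding; the result was not reported back.

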